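Wedge the rocking candle stand

TASK

The low wooden cooling stand with three candle tins on it rocks, because its leg nearest the loose wooden wedge is too short. With the fingertips only, push the wedge along the table, thin end first, under that short leg until it is snug and carries some of the weight while the stand stays level; then press down firmly on the stand's top, right over that leg, to feel that it no longer rocks, and take the hand away. Do not grasp or lift anything, do not shove the stand about, and leave the tins and everything else where they are.

Things in the scene. Friction and masses are not known exactly. Their poses are not given: they have to be found in the camera images.
- stand: loose wooden cooling stand, top 220 x 220 mm at 85 mm height, about 1 kg plus its tins; origin at table height under its centre, z up, x and y along its sides. Four round legs, 32 mm diameter, at x, y = +-85 mm; frame underside 40 mm above the table. The leg at x = +85, y = -85 mm is 9 mm too short. Left alone it stands level on the other three
- short_foot (a point): centre of the underside of the short leg (32 mm diameter), 9 mm above the table while the stand is level and unwedged
- press_spot (a point): point on the stand's top surface (85 mm high) right above the short leg, 25 mm in from both edges, where it is to be pressed. A firm test is 8 to 15 N. Unwedged, 2 to 10 N here (friction of the fingertip included) dips it by up to 9 mm (0.075 rad), and it comes back when let go
- wedge: loose plain wooden wedge lying flat, 120 mm long (x), 50 mm wide (y), 3 mm thick at the thin end (x = +60 mm), rising evenly (slope 0.15) to 21 mm at the thick end; about 80 g; origin at the centre of its underside. It starts on the stand's -y side, thin end roughly towards the short leg, 20 to 70 mm short of it, pointing up to 0.2 rad off the stand's y
- wedge_tip (a point): middle of the wedge's thin edge
- wedge_back (a point): middle of the wedge's thick end face (50 mm wide, 21 mm tall, upright), where it can be pushed: it slides with under 2 N; once it carries the leg the push rises to some 4 to 12 N, and friction then holds it in
- load0: black candle tin, 68 mm diameter, 60 mm tall, origin at the centre of its underside; stands on the stand towards the corner opposite the short leg
- load1: black candle tin, 68 mm diameter, 60 mm tall, origin at the centre of its underside; stands on the stand
- load2: black candle tin, 68 mm diameter, 60 mm tall, origin at the centre of its underside; stands on the stand
- near_tin: black candle tin, 68 mm diameter, 60 mm tall, origin at the centre of its underside; stands on the table on the robot's side of the wedge; leave alone
- far_tin: black candle tin, 68 mm diameter, 60 mm tall, origin at the centre of its underside; stands on the table beyond the wedge; leave alone
- oil_bottle: amber bottle, 48 mm diameter, 110 mm tall, origin under its centre; leave alone
- jug: steel pouring jug, 100 mm diameter, 120 mm tall, with a handle, origin under its centre; leave alone
- spoon: spoon with a steel bowl and dark handle lying on the table; leave alone
- lid_ring: dark steel ring, 72 mm diameter, 12 mm high, lying on the table, origin under its centre; leave alone
Not all that is in view belongs to the job. Several things have the shape of the wedge; the one meant has the colours described above. Leave any blue look-alike of the load2 alone.

How it is judged (in metres and radians):
On the way, in this order (a step that is already met when the one before it is completed fails the run):
1. the wedge is snug under the short leg and carries some weight, the stand level and not being touched (contact force between wedge and stand above 0.2 N and x of short_foot in the frame of wedge between -0.045 and 0.07 m and y of short_foot in the frame of wedge between -0.032 and 0.032 m and angle between stand's own z axis and vertical below 0.0175 rad and contact force between the fingers and stand below 0.1 N), for 0.2 s.
2. the stand is pressed down with more than 5 N over the short leg and does not dip (contact force between wedge and stand above 0.2 N and x of short_foot in the frame of wedge between -0.045 and 0.07 m and y of short_foot in the frame of wedge between -0.032 and 0.032 m and angle between stand's own z axis and vertical below 0.0175 rad and contact force between the fingers and stand above 5 N and horizontal distance between the grasp point and press_spot below 0.035 m), for 0.2 s.
At the end, for the whole second after the job is handed in: The wedge lies flat under the short leg and carries more than 0.2 N of the stand; the stand is level within 1 degree, at rest, within 30 mm of where it began, its three tins upright on it (contact force between wedge and stand above 0.2 N and x of short_foot in the frame of wedge between -0.045 and 0.07 m and y of short_foot in the frame of wedge between -0.032 and 0.032 m and angle between stand's own z axis and vertical below 0.0175 rad and linear speed of each of stand, wedge below 0.01 m/s and angle between wedge's own z axis and vertical below 0.05 rad and distance of stand from where it was at the start of the episode below 0.03 m and horizontal distance between each of load0, load1, load2 and stand below 0.15 m and angle between each of load0, load1, load2's own z axis and vertical below 0.1 rad); the robot touches nothing.
It fails at once if the wedge is lifted off the table (over 12 mm) or tipped (height (world z) of wedge above 0.012 m or angle between wedge's own z axis and vertical above 0.3 rad).
It fails at once if the stand is lifted (over 12 mm), tipped, or shoved over 40 mm (height (world z) of stand above 0.012 m or angle between stand's own z axis and vertical above 0.13 rad or distance of stand from where it was at the start of the episode above 0.04 m).
It fails at once if a tin on the stand is tipped, lifted or shifted over 50 mm (angle between any of load0, load1, load2's own z axis and vertical above 0.3 rad or distance of any of load0, load1, load2 from where it was at the start of the episode above 0.05 m).
It fails at once if another thing on the table is moved over 20 mm (distance of any of near_tin, far_tin, oil_bottle, jug, spoon, lid_ring from where it was at the start of the episode above 0.02 m).
It also fails if it takes over 45 s, if anything falls off the work surface, if the arm or the gripper's body presses on something with over 40 N, if the wrist force passes 120 N, or if a joint passes its speed limit or range.

ROBOT

A 6-joint arm with a two-finger parallel gripper is mounted at the origin on the work surface. World frame = base frame: x ahead of the robot, y to its left, z up, the work surface at z = 0. Lengths are in mm, angles in rad, forces in N, time in s.
With the tool pointing down it reaches from about 375 to 900 mm from the base axis. Payload 3.1 kg.
Tool frame: the origin (TCP) lies midway between the tips of the shut fingers; the grasp point (between the pads) lies 19 mm behind it (arm.tcp_to_grasp is the z of the grasp point in the tool frame, in mm); z points along the fingers, y is the line along which they close (so a half turn about z gives the same grasp; the last joint's range is limited). The gripper opens to 85 mm and grips with 20 to 120 N. Pads are 22 mm wide; open, the fingers measure 114 mm over their backs; the gripper's body (76 mm by 85 mm) begins 54 mm behind the grasp point. The pads swing forward as they close: fully open they stand 13 mm farther back than shut.
Start: joints at [1.145, 0.527, 1.433, -0, 1.181, -0.178], TCP at [152.649, 606.049, 231.31] pointing down, gripper open.
Joint ranges: [-3.08, 3.08], [-0.75, 2.2], [0.22, 2.44], [-1.43, 4.57], [0, 2.65], [-2.85, 2.85]. Speed limits (rad/s): [2.79, 2.79, 3.14, 3.14, 3.14, 3.14].

INTERFACE

Orientations are given as a rotation vector (axis times angle).
In Python, from station import arm, grab_frame, workorder gives the robot as it stands. The module is installed in compiled form; this text tells all that it offers.
- The arm moves only by the tool step_arm, never from a script. Its argument "increments" is a list of rows, each a list of 3 entries, a list of its own where there are three numbers: the turn, a rotation vector about the world's x, y, z in degrees, then the shift along the world's x, y, z in cm, then the closure, from 0 (fully open) to 1 (shut). A call has 1 to 12 rows; each row is the pose to reach, as a shift and turn from the pose commanded when the call began; what a row does not reach only later rows make up. A row lasts 1/10 s, in which the tool goes at most 50 mm and 8.59 degrees, less where a joint would pass 70% of its speed; a pose out of reach is approached as far as the arm can. A call with a gripper value outside its range is refused whole. The fingers move at their own pace and stop on an object; "force" is the grip in N (left out, the last holds). Time passes only in rows, so rows that repeat a pose let the fingers close. It gives the time, the measured TCP pose, the force, the opening and the grip force at its end, in the units of the state.
- arm.state(): the state, without advancing time (a new reading comes with each control period).
- grab_frame(name): name is "side" or "top" or "wrist"; returns a dict with "frame" (480x640x3 uint8, red, green, blue), "z_map" (480x640 float32, mm along the optical axis (not along the pixel's ray), 0 where there is no reading), "fx", "fy", "cx", "cy" (pixels), "cam_to_world" (4x4, takes a point from camera to world coordinates); the wrist camera has in their place "mount" (4x4, takes a point from camera to tool coordinates, whose origin is the TCP and whose axes are the flange's). Camera axes: x right, y down, z forward; pixel columns grow to the right and rows downward; lengths in mm; the calibration is good to about 2 mm. A picture is of the moment at which its call begins: read the wrist's pose just before it.
- workorder.job_done(): hands the job in; it is judged then, once.
The state is a dict: "time_s": time; "joint_positions": joint angles; "qd": joint speeds; "tau": joint torques, N m; "position": TCP position; "orientation": TCP orientation; "ft_force": force on the tool from outside, world axes, zero at the start; "torque": the same for the moment, N m; "grip_width": finger opening in mm; "finger_force": force on a finger pad.
Only numpy, scipy, OpenCV 4.12 (cv2) and the standard library are available. Lean on these libraries where they do the work, as an engineer would, in place of code of your own. Each camera call takes 0.05 s, during which the arm holds its last target. There are 200 camera calls.

## Working session

There is one attempt and no reset: what is moved stays moved. The work goes in short steps, Python scripts to look and compute and a tool call to move; the robot and the scene stay as the last step left them, time stands still between calls to the robot, and variables do not carry over. Pictures are saved under pics/ and viewed, at most 10 in all, crops included, and the job is handed in when it is done.

Besides the shell and the picture viewer there is one more tool, called after "Call:" as name(argument=value, ...), one argument or row to a line, values as JSON. step_arm: Moves the arm, as the interface text tells. Its arguments: {"type":"object","properties":{"increments":{"type":"array","items":{"type":"array"}},"force":{"type":"number"}},"required":["increments"]}

```bash
mkdir -p pics; cat > h.py <<'E'
import numpy as np,cv2
from station import arm,grab_frame,workorder
def save(n):
    d=grab_frame(n); np.savez(f'{n}.npz',**d); return d
def load(n): return dict(np.load(f'{n}.npz'))
def cloud(d,T=None):
    T=d['cam_to_world'] if T is None else T
    z=d['z_map']; v,u=np.mgrid[:480,:640]
    p=np.stack([(u-d['cx'])/d['fx']*z,(v-d['cy'])/d['fy']*z,z,np.ones_like(z)],-1)
    return (p@T.T)[...,:3]
E
python3 - <<'E'
from h import *
for n in('top','side'):
    d=save(n); cv2.imwrite(f'pics/{n}0.png',d['frame'][...,::-1])
print(d['cam_to_world'].round(2),load('top')['cam_to_world'].round(2))
E
```

```text
[[ 9.8000e-01 -1.1000e-01  1.4000e-01  4.6366e+02]
 [-1.7000e-01 -6.6000e-01  7.3000e-01 -8.4914e+02]
 [ 1.0000e-02 -7.4000e-01 -6.7000e-01  8.0644e+02]
 [ 0.0000e+00  0.0000e+00  0.0000e+00  1.0000e+00]] [[ 0.0000e+00 -9.9000e-01  1.0000e-01  4.8303e+02]
 [-1.0000e+00  0.0000e+00  2.0000e-02 -6.5230e+01]
 [-2.0000e-02 -1.0000e-01 -9.9000e-01  1.2090e+03]
 [ 0.0000e+00  0.0000e+00  0.0000e+00  1.0000e+00]]
```

View pics/top0.png

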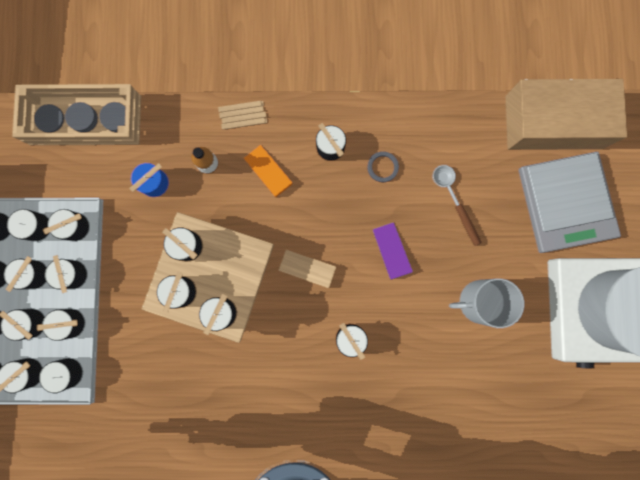

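View pics/side0.png

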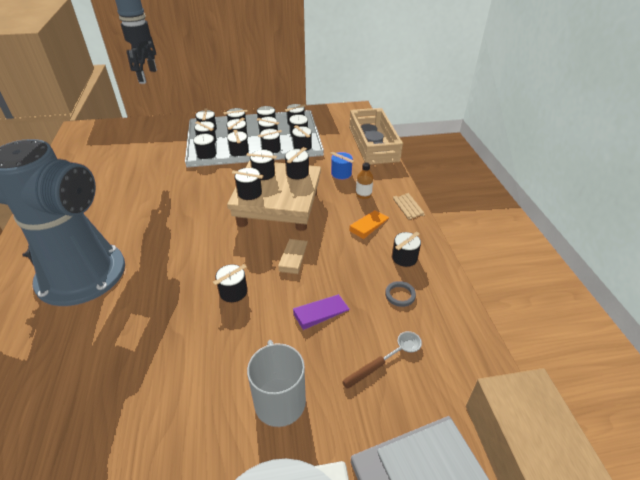

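```bash
python3 - <<'E'
from h import *
d=load('top'); P=cloud(d)
c=d['frame'][190:360,130:350,::-1]; cv2.imwrite('pics/crop.png',cv2.resize(c,None,fx=3.5,fy=3.5,interpolation=cv2.INTER_CUBIC))
# stand top
m=(abs(P[...,2]-85)<6); mm=np.zeros_like(m);mm[200:350,135:285]=1; m&=mm
# tins' shadow/occlusion fine: minAreaRect on hull
r=cv2.minAreaRect(P[m][:,:2].astype(np.float32)); print('stand',r,cv2.boxPoints(r).round(1), np.median(P[m][:,2]))
mm=np.zeros_like(m);mm[240:300,274:345]=1
for lo in(2.0,3.5,6):
  w=(P[...,2]>lo)&(P[...,2]<30)&mm
  r=cv2.minAreaRect(P[w][:,:2].astype(np.float32)); print('wedge',lo,w.sum(),r,cv2.boxPoints(r).round(1).tolist())
print('table',np.median(P[280:300,290:330,2]))
for u in range(276,345,5): print(u,P[int(264+(u-282)*.24),u].round(1))
for n,(a,b,e,f) in dict(near=(320,360,330,375),far=(120,162,312,350)).items():
  q=P[a:b,e:f].reshape(-1,3); q=q[(q[:,2]>50)&(q[:,2]<66)]; print(n,q.mean(0).round(1))
E
```

```text
stand ((509.18389892578125, 182.76910400390625), (221.2069854736328, 220.0507354736328), 71.52086639404297) [[369.8 112.7]
 [578.5  43. ]
 [648.6 252.8]
 [439.9 322.5]] 85.82239375429572
wedge 2.0 2138 ((526.9428100585938, -30.88811492919922), (134.4232177734375, 160.33920288085938), 0.06613540649414062) [[459.6000061035156, 49.20000076293945], [459.79998779296875, -111.0999984741211], [594.2000122070312, -111.0], [594.0999755859375, 49.400001525878906]]
wedge 3.5 1555 ((526.84130859375, -30.742088317871094), (134.15597534179688, 159.99502563476562), 0.09182887524366379) [[459.6000061035156, 49.099998474121094], [459.8999938964844, -110.80000305175781], [594.0, -110.5999984741211], [593.7999877929688, 49.400001525878906]]
wedge 6 1054 ((527.8104248046875, -29.8421630859375), (156.7144775390625, 131.4119110107422), 89.91737365722656) [[462.0, -108.0999984741211], [593.4000244140625, -108.30000305175781], [593.5999755859375, 48.400001525878906], [462.20001220703125, 48.599998474121094]]
table 1.3664155027863671
276 [543.5  44.4   3.9]
281 [541.1  32.7   6.5]
286 [538.6  21.   10.9]
291 [534.2   9.8   8.5]
296 [531.8  -1.8  11.8]
301 [529.4 -13.3  15.2]
306 [527.3 -24.5  12.3]
311 [524.9 -35.9  15.9]
316 [520.4 -47.1  16.4]
321 [518.  -58.4  19.7]
326 [515.7 -69.6  23. ]
331 [513.5 -80.8  23.1]
336 [511.7 -92.4   4.4]
341 [ 507.3 -103.8    0.9]
near [ 372.6 -124.5   61.5]
far [811.8 -79.7  61.3]
```

View pics/crop.png

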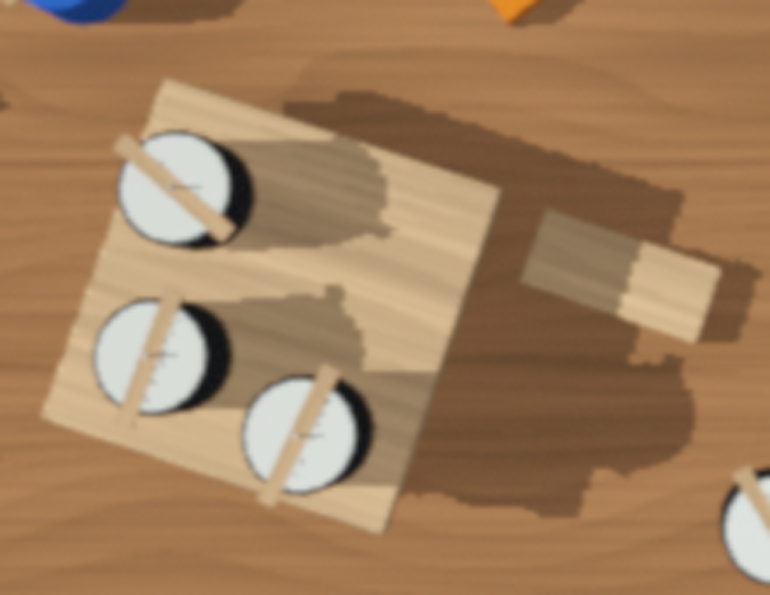

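```bash
python3 - <<'E'
from h import *
d=load('top'); T=d['cam_to_world']
def ray(u,v,z):
    r=T[:3,:3]@np.array([(u-d['cx'])/d['fx'],(v-d['cy'])/d['fy'],1]); o=T[:3,3]; return o+r*(z-o[2])/r[2]
c=[ray(130+a/3.5,190+b/3.5,z) for a,b,z in((546,209,4),(522,282,4),(720,269,22),(695,342,22))]
for p in c: print(p.round(1))
tip=(c[0]+c[1])/2;back=(c[2]+c[3])/2; u=(tip-back)[:2]; L=np.linalg.norm(u);u/=L
print('tip',tip,'back',back,'len',L,'dir',u,np.degrees(np.arctan2(u[1],u[0])))
x=np.array([.949,-.317]);y=np.array([.317,.949]);C=np.array([509.2,182.8]);sf=C+85*x-85*y
n=np.array([-u[1],u[0]]); print('foot',sf,'rel tip along,lat',(sf-tip[:2])@u,(sf-tip[:2])@n,'angle to stand y',np.degrees(np.arctan2(y[1],y[0])-np.arctan2(u[1],u[0])))
s=arm.state(); print(s['position'],s['orientation'],s['joint_positions'],s['time_s'],s['grip_width'],s['ft_force'],arm.tcp_to_grasp)
E
```

```text
[571.6  21.7   4. ]
[524.  37.   4.]
[531.7 -91.4  22. ]
[485.2 -75.3  22. ]
tip [547.77237682  29.38916526   4.        ] back [508.47380603 -83.38167866  22.        ] len 119.42211230025988 dir [0.32907282 0.94430455] 70.78749113063986
foot [562.92  75.19] rel tip along,lat 48.23460761511336 0.7678401879538153 angle to stand y 0.7413427443635635
[152.37147274 605.44431002 230.42165685] [-3.86580587e-01 -3.11709087e+00  3.01699948e-03] [ 1.14549489e+00  5.28361509e-01  1.43382767e+00  2.24299567e-05
  1.18142200e+00 -1.78530705e-01] 0.1 85.2387872231435 [-0.48943808  0.26701009 -0.17500729] -18.700000000000003
```

Call:
step_arm(
  increments=[
    [[0,0,-8],[2.5,-3.5,0],1],
    [[0,0,-16],[5.5,-7.5,0],1],
    [[0,0,-24],[8,-11.5,0],1],
    [[0,0,-32],[11,-15.5,0],1],
    [[0,0,-40],[14,-19.5,0],1],
    [[0,0,-48],[17,-23.5,0],1],
    [[0,0,-56],[20,-27.5,0],1],
    [[0,0,-64],[23,-31.5,0],1],
    [[0,0,-72],[25,-36,0],1],
    [[0,0,-80],[26.5,-40.5,0],1],
    [[0,0,-88],[28,-45,0],1],
    [[0,0,-95],[29,-49.5,0],1],
  ],
  force=40,
)

```text
time_s: 1.3
position: [443.4, 109.0, 231.2]
orientation: [2.565, 1.814, 0.001]
ft_force: [0.8, 0.2, 0.4]
grip_width: 0.3
finger_force: 0.0
```

Call:
step_arm(
  increments=[
    [[0,0,0],[1,-4.5,0],1],
    [[0,0,0],[2,-9,0],1],
    [[0,0,0],[3,-13.5,0],1],
    [[0,0,0],[4,-18,0],1],
    [[0,0,0],[5,-22.5,0],1],
    [[0,0,0],[5.4,-22.8,-4],1],
    [[0,0,0],[5.4,-22.8,-8],1],
    [[0,0,0],[5.4,-22.8,-12],1],
    [[0,0,0],[5.4,-22.8,-12],1],
    [[0,0,0],[5.4,-22.8,-12],1],
  ],
)

```text
time_s: 2.3
position: [496.4, -116.8, 111.1]
orientation: [-2.558, -1.82, 0.001]
ft_force: [0.1, 0.2, 0.5]
grip_width: 0.2
finger_force: 0.0
```

```bash
python3 - <<'E'
from h import *
from scipy.spatial.transform import Rotation as R
s=arm.state(); print(s['position'],s['joint_positions'],s['ft_force'],s['time_s'],s['grip_width']); print(R.from_rotvec(s['orientation']).as_matrix().round(3))
d=save('wrist'); cv2.imwrite('pics/w1.png',d['frame'][...,::-1])
E
```

```text
[ 496.35059731 -116.76740827  111.083742  ] [-4.50518519e-01  5.62571062e-01  1.82587459e+00  5.20955091e-05
  7.55187929e-01 -1.16528037e-01] [0.14952335 0.22870518 0.51090558] 2.3 0.24949950140061913
[[ 0.328  0.945 -0.002]
 [ 0.945 -0.328  0.001]
 [ 0.    -0.002 -1.   ]]
```

View pics/w1.png

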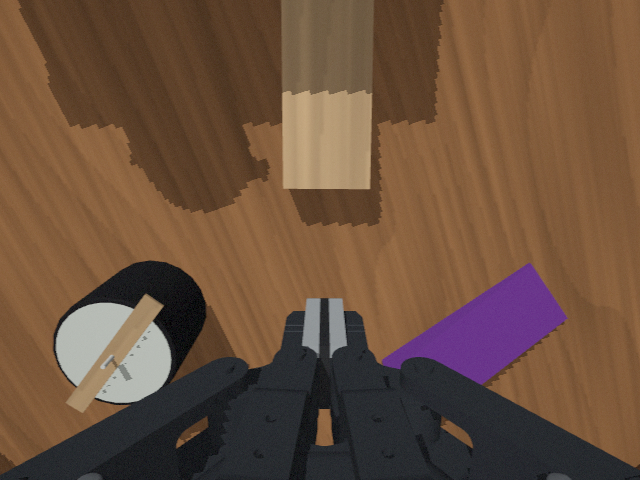

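Call:
step_arm(
  increments=[
    [[0,0,0],[0,0,-4],1],
    [[0,0,0],[0,0,-8],1],
    [[0,0,0],[0,0,-10],1],
    [[0,0,0],[0,0,-10],1],
    [[0,0,0],[0.33,0.94,-10],1],
    [[0,0,0],[0.66,1.89,-10],1],
    [[0,0,0],[0.92,2.64,-10],1],
    [[0,0,0],[1.15,3.3,-10],1],
    [[0,0,0],[1.48,4.25,-10],1],
    [[0,0,0],[1.81,5.2,-10],1],
    [[0,0,0],[2.14,6.14,-10],1],
    [[0,0,0],[2.14,6.14,-10],1],
  ],
)

```text
time_s: 3.55
position: [518.3, -54.1, 11.2]
orientation: [-2.558, -1.823, -0.0]
ft_force: [0.5, -0.2, 0.0]
grip_width: 0.1
finger_force: 0.0
```

```bash
python3 - <<'E'
from h import *
s=arm.state(); print(s['position'],s['ft_force'],s['time_s'])
d=save('top'); a=d['frame'][210:320,200:350,::-1]
w=save('wrist')['frame'][...,::-1]
a=cv2.resize(a,(436,320),interpolation=cv2.INTER_CUBIC); w=cv2.resize(w,(360,270))
o=np.zeros((320,796,3),np.uint8); o[:,:436]=a; o[:270,436:]=w; cv2.imwrite('pics/p2.png',o)
E
```

```text
[518.28325742 -54.07792152  11.20592196] [ 0.52876053 -0.1857564   0.04106564] 3.55
```

View pics/p2.png

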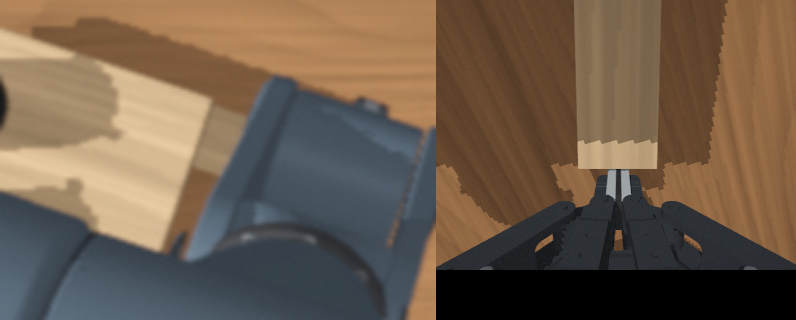

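Call:
step_arm(
  increments=[
    [[0,0,0],[0.16,0.47,0],1],
    [[0,0,0],[0.33,0.94,0],1],
    [[0,0,0],[0.49,1.42,0],1],
    [[0,0,0],[0.66,1.89,0],1],
    [[0,0,0],[0.66,1.89,0],1],
  ],
)

```text
time_s: 4.15
position: [524.8, -36.0, 11.3]
orientation: [2.559, 1.822, 0.0]
ft_force: [-0.6, -0.0, 0.2]
grip_width: 0.3
finger_force: 0.0
```

Call:
step_arm(
  increments=[
    [[0,0,0],[0.07,0.19,0],1],
    [[0,0,0],[0.13,0.38,0],1],
    [[0,0,0],[0.2,0.57,0],1],
  ],
)

```text
time_s: 4.45
position: [526.6, -30.9, 11.3]
orientation: [-2.56, -1.821, 0.0]
ft_force: [-0.7, -1.0, 0.0]
grip_width: -0.0
finger_force: 0.2
```

```bash
python3 - <<'E'
from h import *
s=arm.state(); print(s['position'],s['ft_force'],s['time_s'])
E
```

```text
[526.64457402 -30.91670458  11.31316251] [-0.6782964  -0.99733626  0.02434311] 4.45
```

Call:
step_arm(
  increments=[
    [[0,0,0],[0.07,0.19,0],1],
    [[0,0,0],[0.13,0.38,0],1],
    [[0,0,0],[0.13,0.38,0],1],
  ],
)

```text
time_s: 4.75
position: [528.0, -26.9, 11.3]
orientation: [2.56, 1.821, 0.0]
ft_force: [-0.8, 1.0, 0.5]
grip_width: -0.1
finger_force: 0.0
```

Call:
step_arm(
  increments=[
    [[0,0,0],[0.07,0.19,0],1],
    [[0,0,0],[0.07,0.19,0],1],
  ],
)

```text
time_s: 4.95
position: [528.7, -25.2, 11.3]
orientation: [2.56, 1.821, 0.0]
ft_force: [0.2, -0.7, -0.0]
grip_width: 0.3
finger_force: 0.1
```

Call:
step_arm(
  increments=[
    [[0,0,0],[0.07,0.19,0],1],
    [[0,0,0],[0.07,0.19,0],1],
  ],
)

```text
time_s: 5.15
position: [529.2, -23.8, 11.4]
orientation: [2.559, 1.822, -0.001]
ft_force: [-1.9, -4.4, 0.7]
grip_width: 0.1
finger_force: 2.1
```

Call:
step_arm(
  increments=[
    [[0,0,0],[0.04,0.1,0],1],
    [[0,0,0],[0.04,0.1,0],1],
  ],
)

```text
time_s: 5.35
position: [529.4, -23.4, 11.4]
orientation: [2.558, 1.822, -0.002]
ft_force: [-2.3, -6.9, 1.6]
grip_width: -0.0
finger_force: 3.7
```

Call:
step_arm(
  increments=[
    [[0,0,0],[0.04,0.1,0],1],
    [[0,0,0],[0.04,0.1,0],1],
  ],
)

```text
time_s: 5.55
position: [529.7, -22.8, 11.4]
orientation: [2.558, 1.822, -0.003]
ft_force: [-3.0, -7.6, 2.2]
grip_width: 0.4
finger_force: 4.5
```

Call:
step_arm(
  increments=[
    [[0,0,0],[-0.33,-0.94,0],1],
    [[0,0,0],[-0.99,-2.83,0],1],
    [[0,0,0],[-0.99,-2.83,4],1],
    [[0,0,0],[-0.99,-2.83,8],1],
    [[0,0,0],[-0.99,-2.83,12],1],
    [[0,0,0],[-0.99,-2.83,16],1],
    [[0,0,0],[-0.99,-2.83,16],1],
  ],
)

```text
time_s: 6.25
position: [523.9, -50.5, 176.5]
orientation: [2.553, 1.816, 0.013]
ft_force: [0.6, 0.0, 0.3]
grip_width: 0.1
finger_force: 0.0
```

```bash
python3 - <<'E'
from h import *
from scipy.spatial.transform import Rotation as R
s=arm.state(); print(s['position'],s['ft_force'],s['time_s'])
T=np.eye(4);T[:3,:3]=R.from_rotvec(s['orientation']).as_matrix();T[:3,3]=s['position']
d=save('wrist'); cv2.imwrite('pics/w3.png',d['frame'][...,::-1])
P=cloud(d,T@d['mount']); np.save('P.npy',P)
m=(abs(P[...,2]-85)<8); q=P[m]; A=np.c_[q[:,:2],np.ones(len(q))]; print(len(q),np.linalg.lstsq(A,q[:,2],rcond=None)[0])
t=save('top');Q=cloud(t); m=(abs(Q[...,2]-85)<6); m[:200]=0;m[350:]=0;m[:,:135]=0;m[:,290:]=0
q=Q[m];print(len(q),np.linalg.lstsq(np.c_[q[:,:2],np.ones(len(q))],q[:,2],rcond=None)[0])
r=cv2.minAreaRect(q[:,:2].astype(np.float32)); print(r,cv2.boxPoints(r))
E
```

```text
[523.87132892 -50.54211731 176.49354919] [0.59605994 0.0259955  0.26570632] 6.25
21256 [1.31634585e-02 4.24655324e-02 7.45973777e+01]
6985 [ 8.24339839e-04 -5.98873625e-04  8.54536212e+01]
((509.70953369140625, 184.5356903076172), (218.23390197753906, 220.04640197753906), 71.53092956542969) [[370.78564  115.89337 ]
 [579.49854   46.184296]
 [648.6334   253.17801 ]
 [439.92053  322.8871  ]]
```

View pics/w3.png

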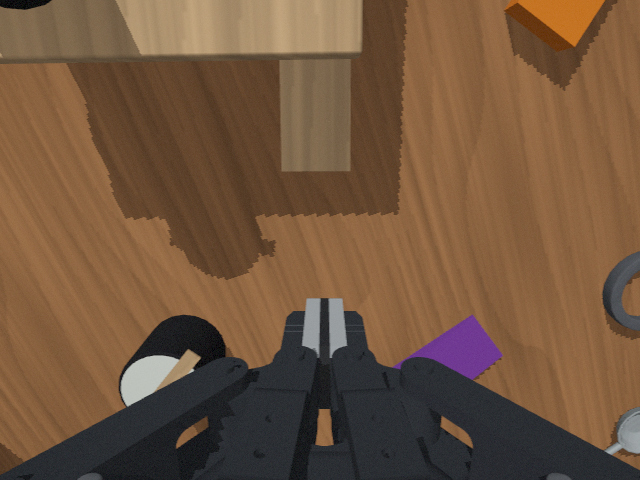

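Call:
step_arm(
  increments=[
    [[0,0,0],[1.3,4.2,0],1],
    [[0,0,0],[2.6,8.5,0],1],
    [[0,0,0],[3.9,12.7,0],1],
    [[0,0,0],[3.9,12.7,-4],1],
    [[0,0,0],[3.9,12.7,-7.5],1],
    [[0,0,0],[3.9,12.7,-7.5],1],
    [[0,0,0],[3.9,12.7,-7.5],1],
  ],
)

```text
time_s: 7.05
position: [557.9, 77.4, 94.8]
orientation: [-2.558, -1.819, 0.005]
ft_force: [0.4, -0.4, 0.6]
grip_width: 0.0
finger_force: 0.0
```

Call:
step_arm(
  increments=[
    [[0,0,0],[0.5,0,-0.4],1],
    [[0,0,0],[0.5,0,-0.7],1],
    [[0,0,0],[0.5,0,-0.8],1],
    [[0,0,0],[0.5,0,-0.8],1],
  ],
)

```text
time_s: 7.45
position: [564.6, 77.1, 89.0]
orientation: [2.56, 1.82, 0.001]
ft_force: [0.5, 0.4, -0.4]
grip_width: 0.0
finger_force: 0.0
```

Call:
step_arm(
  increments=[
    [[0,0,0],[0,0,-0.1],1],
    [[0,0,0],[0,0,-0.15],1],
    [[0,0,0],[0,0,-0.15],1],
  ],
)

```text
time_s: 7.75
position: [564.2, 77.4, 86.9]
orientation: [2.56, 1.821, 0.0]
ft_force: [0.2, 0.4, -0.9]
grip_width: -0.0
finger_force: 0.0
```

Call:
step_arm(
  increments=[
    [[0,0,0],[0,0,-0.1],1],
    [[0,0,0],[0,0,-0.15],1],
    [[0,0,0],[0,0,-0.15],1],
  ],
)

```text
time_s: 8.05
position: [564.2, 77.4, 85.2]
orientation: [-2.56, -1.821, 0.0]
ft_force: [0.6, 0.1, -0.3]
grip_width: 0.2
finger_force: 0.0
```

Call:
step_arm(
  increments=[
    [[0,0,0],[0,0,-0.05],1],
    [[0,0,0],[0,0,-0.1],1],
    [[0,0,0],[0,0,-0.1],1],
  ],
)

```text
time_s: 8.35
position: [564.2, 77.4, 85.1]
orientation: [2.56, 1.821, 0.0]
ft_force: [-1.3, 0.1, 5.6]
grip_width: -0.3
finger_force: 2.8
```

Call:
step_arm(
  increments=[
    [[0,0,0],[0,0,-0.06],1],
    [[0,0,0],[0,0,-0.06],1],
    [[0,0,0],[0,0,-0.06],1],
    [[0,0,0],[0,0,-0.06],1],
  ],
)

```text
time_s: 8.75
position: [564.3, 77.4, 85.1]
orientation: [2.559, 1.821, 0.0]
ft_force: [-2.7, -0.2, 9.7]
grip_width: 0.4
finger_force: 4.6
```

Call:
step_arm(
  increments=[
    [[0,0,0],[0,0,-0.02],1],
    [[0,0,0],[0,0,-0.02],1],
    [[0,0,0],[0,0,-0.02],1],
    [[0,0,0],[0,0,1],1],
    [[0,0,0],[0,0,5],1],
    [[0,0,0],[0,0,9],1],
    [[0,0,0],[0,0,13],1],
    [[0,0,0],[0,-5,15],1],
    [[0,0,0],[0,-10,15],1],
    [[0,0,0],[0,-13,15],1],
    [[0,0,0],[0,-13,15],1],
  ],
)

```text
time_s: 9.85
position: [564.9, -56.9, 234.5]
orientation: [2.562, 1.813, 0.001]
ft_force: [-0.0, 0.3, -0.3]
grip_width: -0.1
finger_force: 0.0
```

```bash
python3 - <<'E'
from h import *
s=arm.state(); print(s['position'],s['ft_force'],s['time_s'])
cv2.imwrite('pics/w4.png',save('wrist')['frame'][...,::-1])
t=save('top');Q=cloud(t); m=(abs(Q[...,2]-85)<6); m[:200]=0;m[350:]=0;m[:,:135]=0;m[:,290:]=0
q=Q[m];print(len(q),np.linalg.lstsq(np.c_[q[:,:2],np.ones(len(q))],q[:,2],rcond=None)[0])
E
```

```text
[564.93011683 -56.94785633 234.4823931 ] [-0.03013671  0.34776894 -0.34311148] 9.85
5852 [-3.08188326e-04 -5.55756631e-04  8.60380672e+01]
```

View pics/w4.png

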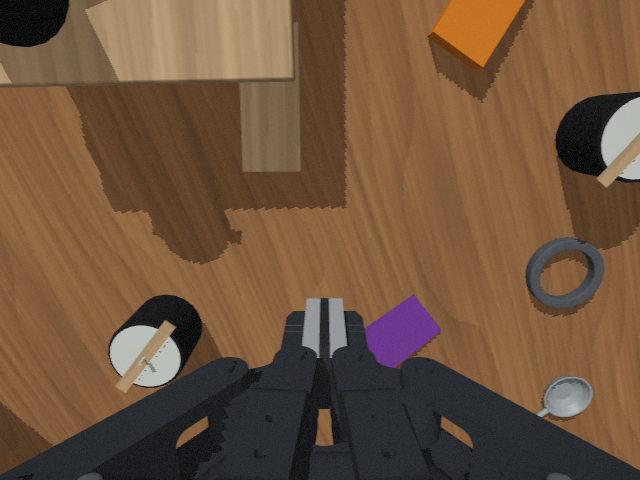

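The picture shows the wedge still under the stand's corner, around (270,125), with the stand level and nothing else moved.

```bash
python3 -c "
from station import workorder; print(workorder.job_done())"
```

```text
the job is handed in; nothing more can be done
None
```

I pushed the wedge snug under the short leg (about 8 N at the end), and the stand showed no dip when pressed with about 10 N over that leg. I then took the hand clear and handed the job in; the hand-in gave no verdict.

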